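# Lock the shaker platform for transport

### The job

Make the laboratory shaker safe to move: slide its locking bolt fully home, then take the linchpin (the pin with the ring) from the white holder and put it fully down through the bolt's cross hole, its open ring pointing out past the bolt's free end. Swing the ring down over the bolt's end until it snaps shut round the pin's tip. Leave the plain pin and the other things on the bench where they are.

Things in the scene. Friction and masses are not known exactly. Their poses are not given: they have to be found in the camera images.
- shaker: white laboratory shaker, fixed; origin on the bench below the bolt hole's home position; x away from the bolt across the shaker, y along the bolt. Its flat platform (top 101 mm above the bench) spans x 60 to 300 mm, y -245 to +15 mm; a tube rack on it reaches 153 mm high at x 210 mm and more. Two steel staples over the bolt, 8 mm above its top, at y -50 to -34 and -118 to -102 mm.
- bolt (a joint): the locking bolt, a steel bar 28 mm wide, 20 mm high, 215 mm long, level along the robot's side of the shaker, its top 125 mm above the bench. Sliding joint, m: 0 withdrawn, 0.060 fully home against its stop; grows as it slides along its own +y (towards its free end, where the cross hole is). About 3 N of friction; stays where it is left.
- bolt_handle (a point): grip point of the bolt's handle, an upright black knob of 18 mm diameter and 40 mm height (plus a 10 mm neck below it) on top of the bolt; the point is on its axis, 16 mm below its top and 34 mm above the bolt's top. Same axes as bolt_hole. It moves with the bolt, 160 mm behind the hole (at -y).
- bolt_hole (a point): centre of the upper mouth of the round vertical cross hole (14 mm diameter, through 20 mm of bolt, chamfered 1.5 mm) near the bolt's free end, in the bolt's top face, 125 mm above the bench. z up, +y along the bolt to its free end, which is 25 mm from the hole; x level, across the bolt, towards the shaker. Moves with the bolt.
- linchpin_grip (a point): linchpin, about 180 g: on the axis of its square steel head (22 x 22 mm, 46 mm high), 16 mm below its top, 30 mm above its shoulder (underside of the head). z is the pin's axis, up; x, y square to the head's flats. Shaft below the shoulder: round, 12 mm thick, 62 mm long, its last 12 mm tapered to 4 mm. Ring pivot: along the pin's x, 22 mm below this point; the open ring points to the pin's +y.
- ring (a joint): the linchpin's ring, a dark steel D-shaped loop of 7 mm bar, 63 mm wide, far bar 75 mm from the pivot. Hinge, rad: 0 fully open (out to the pin's +y), 0.08 level, growing as the far bar swings down, 1.65 shut (straight down along the shaft, round its tip). Starts open. An over-centre spring holds it at either end: past half-way (0.82) it snaps on by itself. Takes under 1 N at its far bar.
- ring_far (a point): middle of the ring's far bar, 75 mm from the pivot (centre of the 7 mm bar).
- holder: fixed white holder block, 150 x 50 mm, 75 mm high, origin under its centre. The linchpin and the plain pin stand in its two holes, at x -45 and +45 mm (either way round), shoulders on its top; a pin must rise 62 mm to clear it.
- plain_pin: a similar steel pin without a ring, with a round black cap (32 mm diameter, top 44 mm above the holder), standing in the holder's other hole, 90 mm from the linchpin; origin at its shoulder. Stays there.
- bottle: bystander: clear bottle, 44 mm diameter, 110 mm high; origin under its centre
- marker: bystander: marker pen lying on the bench, 140 mm long, 19 mm thick; origin under its centre
- jar: bystander: amber jar with white lid, 60 mm diameter, 70 mm high; origin under its centre
- beaker: bystander: glass beaker, 68 mm diameter, 85 mm high; origin under its centre
- cryobox: bystander: flat square box with orange lid, 136 mm wide, 52 mm high; origin under its centre
There are look-alikes about, which are no part of the job. Leave any green look-alike of the part that bears linchpin_grip alone.

How it is judged:
On the way, in this order (a step that is already met when the one before it is completed fails the run):
1. the bolt is slid home (value of joint bolt above 0.054 m), for 0.2 s.
2. the linchpin is fully down in the bolt's cross hole, its ring still open and pointing out past the bolt's free end (horizontal distance between linchpin_grip and bolt_hole below 0.007 m and z of linchpin_grip in the frame of bolt_hole below 0.035 m and value of joint ring below 0.7 rad and y of ring_far in the frame of bolt_hole above 0.035 m), for 0.2 s.
At the end, for the whole second after the job is handed in: The bolt is home (within 6 mm of its stop), the linchpin stands upright in the bolt's cross hole (within 7 mm sideways, shoulder within 5 mm of the bolt's top, tilt under 0.15 rad), its ring is shut round the tip below the bolt (joint within 0.15 rad of 1.65), and all is still (value of joint bolt above 0.054 m and horizontal distance between linchpin_grip and bolt_hole below 0.007 m and z of linchpin_grip in the frame of bolt_hole below 0.035 m and angle between linchpin_grip's own z axis and vertical below 0.15 rad and value of joint ring above 1.5 rad and z of ring_far in the frame of bolt_hole below -0.055 m and linear speed of linchpin below 0.02 m/s); the robot touches nothing.
It fails at once if the plain pin is moved from its place (distance of plain_pin from where it was at the start of the episode above 0.02 m).
It fails at once if a bystander is pushed more than 30 mm or knocked over (distance of any of bottle, marker, jar, beaker, cryobox from where it was at the start of the episode above 0.03 m or angle between any of bottle, jar, beaker's own z axis and vertical above 0.5 rad).
It also fails if it takes over 72 s, if anything falls off the work surface, if the arm or the gripper's body presses on something with over 40 N, if the wrist force passes 120 N, or if a joint passes its speed limit or range.

### The arm

A 7-joint arm with a two-finger parallel gripper is mounted at the origin on the work surface. World frame = base frame: x ahead of the robot, y to its left, z up, the work surface at z = 0. Lengths are in m, angles in rad, forces in N, time in s.
With the tool pointing down it reaches from about 0.425 to 1.025 m from the base axis. Payload 9.4 kg.
Tool frame: the origin (TCP) lies between the finger pads; the fingertips stand 22 mm ahead of it and the grasp point (between the pads) lies 3 mm ahead of it; z points along the fingers, y is the direction in which the jaws open and shut (so a half turn about z gives the same grasp; the last joint's range is limited). The gripper opens to 93 mm and grips with 3 to 60 N. Pads are 15 mm wide; open, the fingers measure 128 mm over their backs; the gripper's body (75 mm by 188 mm) begins 65 mm behind the grasp point.
Start: joints at [-1.234, 0.599, -0.003, 1.599, 0.002, 0.943, -0.08], TCP at [0.292, 0.664, 0.241] pointing down, gripper open.
Joint ranges: [-2.57, 2.57], [-0.35, 1.97], [-1.29, 1.29], [0.11, 2.56], [-1.05, 4.19], [0.11, 1.86], [-2.63, 2.63]. Speed limits (rad/s): [2.22, 2.22, 3.01, 3.01, 3.14, 3.14, 3.14].

### API

Orientations are given as a unit quaternion [x, y, z, w].
In Python, from station import ctrl, eoat, solver, cams, telemetry gives the robot as it stands. Calls block until the motion is done:
- ctrl.goto(position, orientation): joint-space move of the TCP to a pose.
- ctrl.move_l(position, frame=None, vel=0.15): straight line of the TCP; frame=None keeps the orientation; vel is the mean speed in m/s.
- ctrl.move_j(angles): joint-space move.
- eoat.release() and eoat.close(effort=None): open the fingers fully, or close them until they stop; effort is the grip in N (None keeps the last).
- ctrl.dwell(seconds).
- solver.inverse_kinematics(position, orientation): joint angles nearest the present ones, or None.
- cams.snapshot(name): name is "scene" or "top" or "wrist"; returns a dict with "color" (420x560x3 uint8, red, green, blue), "K" (3x3 intrinsics, pixels), "R" (3x3) and "t" (3): a world point X has camera coordinates R X + t. Camera axes: x right, y down, z forward; pixel columns grow to the right and rows downward; lengths in m; the calibration is good to about 2 mm. A picture is of the moment at which its call begins. There is no depth.
A pose or a line that the arm cannot do raises ctrl.MotionError and nothing moves.
- ctrl.close_job(): hands the job in, once; it reports no verdict.
Readings, each from a call of its own:
- telemetry.current_t(): time.
- telemetry.current_qpos(): joint angles.
- telemetry.current_dq(): joint speeds.
- telemetry.current_effort(): joint torques, N m.
- telemetry.current_eef_pos(): TCP position.
- telemetry.current_ee_rot(): TCP orientation.
- telemetry.current_force(): force on the tool from outside, world axes, zero at the start.
- telemetry.current_moment(): the same for the moment, N m.
- telemetry.current_grip_width(): finger opening in m.
Only numpy, scipy, OpenCV 4.12 (cv2) and the standard library are available. Lean on these libraries where they do the work, as an engineer would, in place of code of your own. Each camera call takes 0.05 s, during which the arm holds its last target. There are 200 camera calls.

## Working session

There is one attempt and no reset: what is moved stays moved. The work goes in short steps, each a Python script; the robot and the scene stay as the last script left them, time stands still between calls to the robot, and variables do not carry over. Pictures are saved under pics/ and viewed, about 8 in all and at most 12, crops included, and the job is handed in when it is done.

```bash
mkdir -p pics; ls; cat > h.py <<'E'
import numpy as np, cv2
from station import ctrl, eoat, solver, cams, telemetry
def snap(n,f=None):
    s=cams.snapshot(n)
    if f: cv2.imwrite('pics/'+f,s['color'][:,:,::-1])
    return s
def ray(s,uv,z):
    K,R,t=map(np.array,(s['K'],s['R'],s['t'])); c=-R.T@t
    d=R.T@np.linalg.inv(K)@np.array([uv[0],uv[1],1.]); return c+d*(z-c[2])/d[2]
def proj(s,X):
    p=np.array(s['K'])@(np.array(s['R'])@np.array(X)+np.array(s['t'])); return p[:2]/p[2]
def down(yaw): # tool z down, tool x at angle yaw ; tool y = yaw-90deg
    from scipy.spatial.transform import Rotation as Ro
    return (Ro.from_euler('z',yaw)*Ro.from_euler('x',np.pi)).as_quat()
E
python3 - <<'E'
from h import *
import pickle
d={}
for n in ('scene','top'):
    d[n]=snap(n,n+'1.png'); print(n,d[n]['K'],-np.array(d[n]['R']).T@d[n]['t'],d[n]['R'])
pickle.dump(d,open('d.pkl','wb'))
print(telemetry.current_ee_rot(),telemetry.current_t(),telemetry.current_grip_width())
a,b=[cv2.imread(f'pics/{n}1.png') for n in('scene','top')]
E
```

```text
pics
scene [[413.4599144    0.         274.64003838]
 [  0.         413.4599144  207.4837833 ]
 [  0.           0.           1.        ]] [ 0.90468405 -0.59671385  0.96802482] [[ 0.89310683  0.4498427   0.00131556]
 [ 0.33691655 -0.66696248 -0.66456624]
 [-0.29807284  0.59397189 -0.7472282 ]]
top [[533.03271354   0.         281.1649526 ]
 [  0.         533.03271354 204.11230031]
 [  0.           0.           1.        ]] [0.43376503 0.06251108 1.42641784] [[ 0.00265712 -0.99995627  0.00896625]
 [-0.99582797 -0.00346377 -0.09118469]
 [ 0.09121176 -0.00868655 -0.99579363]]
[ 2.05358261e-01  9.78686619e-01 -6.94943979e-04 -6.39728721e-05] 0.1 0.09284127426967856
```

View pics/top1.png

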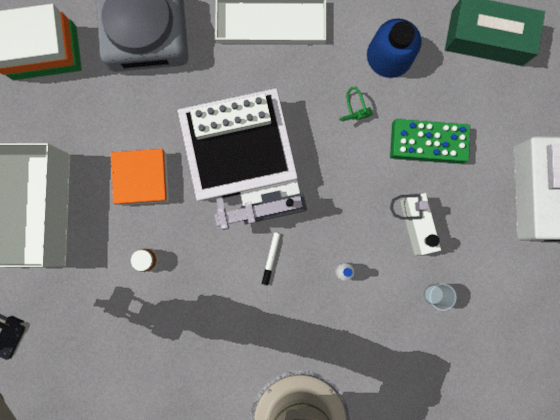

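View pics/scene1.png

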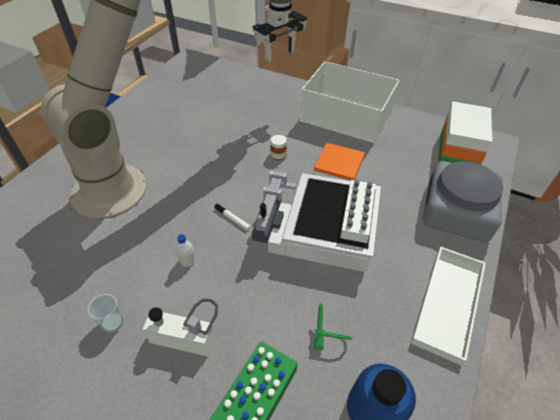

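The top view shows:
- **Bolt:** its handle is at about (290,203) and its free end at about (220,213).
- **Holder:** at (422,222), with the ringed steel linchpin near (422,206) and its ring at (395,207). The black-capped plain pin is at (432,240).
- **Look-alike:** the green ringed pin at (355,105), which I leave alone.

Next is an enlarged crop to confirm.

```bash
python3 - <<'E'
import cv2,numpy as np
t=cv2.imread('pics/top1.png')
a=cv2.resize(t[185:235,205:315],None,fx=7,fy=7,interpolation=cv2.INTER_CUBIC)
b=cv2.resize(t[185:260,385:445],None,fx=3.2,fy=3.2,interpolation=cv2.INTER_CUBIC)
s=cv2.imread('pics/scene1.png')
c=cv2.resize(s[290:360,135:235],None,fx=3.4,fy=3.4,interpolation=cv2.INTER_CUBIC)
c=c[:240]
e=cv2.resize(s[165:245,245:300],None,fx=3,fy=3,interpolation=cv2.INTER_CUBIC)
o=np.zeros((350+240,770,3),np.uint8); o[:350]=a; o[350:590,:192]=b; o[350:350+c.shape[0],200:200+c.shape[1]]=c; o[350:590,560:725]=e
cv2.imwrite('pics/crop1.png',o)
E
```

```text
(no output)
```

View pics/crop1.png

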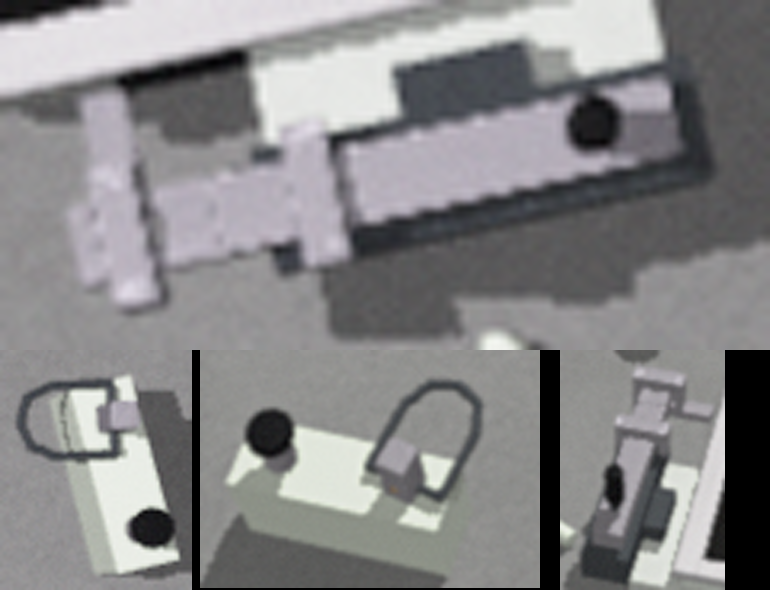

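The steel pin with the dark ring, at top pixel (424,205), is the linchpin. The ring opens to image left, which is world +y. The black-capped pin at (432,240) is the plain one, and the green ringed pin is the look-alike. In the scene, the bolt's knob top is at (290,202). Next I cast rays to get positions.

```bash
python3 - <<'E'
from h import *
import pickle
d=pickle.load(open('d.pkl','rb'));T=d['top'];S=d['scene']
A=lambda x,y:(205+(x+.5)/7-.5,185+(y+.5)/7-.5)
B=lambda x,y:(385+x/3.2-.4,185+(y-350)/3.2-.4)
P=lambda *a:print(*[np.round(v,4) if not isinstance(v,str) else v for v in a])
h=ray(T,A(593,122),.175);P('handle',h, 'scene px',proj(S,h))
for nm,(p,q) in dict(up=((165,187),(665,82)),lo=((165,265),(620,165)),plat=((0,95),(655,-20))).items():
    a,b=ray(T,A(*p),.125),ray(T,A(*q),.125);P(nm,a,b,np.arctan2(*(a-b)[1::-1]))
for p in ((75,205),(85,285),(70,245)): P('end',ray(T,A(*p),.125))
l=ray(T,B(122,415),.121);p=ray(T,B(152,527),.119);P('lin',l,'plain',p,np.linalg.norm(l-p),'yaw l-p',np.arctan2(*(l-p)[1::-1]),'scene',proj(S,l),proj(S,p))
P('ring far',ray(T,B(21,418),.089), 'legs',ray(T,B(50,384),.086),ray(T,B(50,457),.086))
for n,px,z in (('bottle',(345,271),.11),('beaker',(440,296),.04),('marker',(271,258),.019)):P(n,ray(T,px,z))
E
```

```text
handle [0.5535 0.0325 0.175 ] scene px [262.403  203.2583]
up [0.5349 0.1808 0.125 ] [0.5724 0.006  0.125 ] 1.7823
lo [0.5076 0.1805 0.125 ] [0.5432 0.0218 0.125 ] 1.7911
plat [0.567  0.2389 0.125 ] [0.6085 0.0095 0.125 ] 1.7496
end [0.5285 0.2122 0.125 ]
end [0.5005 0.2083 0.125 ]
end [0.5145 0.2137 0.125 ]
lin [ 0.5526 -0.2978  0.121 ] plain [ 0.4666 -0.3196  0.119 ] 0.0887 yaw l-p 0.2478 scene [192.8252 318.1099] [155.5635 310.5771]
ring far [ 0.5528 -0.2268  0.089 ] legs [ 0.5802 -0.2509  0.086 ] [ 0.5223 -0.2498  0.086 ]
bottle [ 0.39   -0.1061  0.11  ]
beaker [ 0.3243 -0.3597  0.04  ]
marker [0.4204 0.0766 0.019 ]
```

The handle-to-end distance is 185 mm, as specified, and the pin spacing is 89 mm against 90 mm, so the estimates hold. I go above the handle and look with the wrist camera.

```bash
python3 - <<'E'
from h import *
for y in (1.78,1.78-np.pi):
    for p in ([.5535,.0325,.27],[.5526,-.298,.25],[.51,.21,.25]):
        q=solver.inverse_kinematics(p,down(y)); print(y,p,None if q is None else np.round(q,2))
best=1.78
ctrl.goto([.5535,.0325,.27],down(1.78))
s=snap('wrist','w1.png'); print(telemetry.current_t(),telemetry.current_eef_pos(),proj(s,[.5535,.0325,.175]))
import pickle;pickle.dump(s,open('w1.pkl','wb'))
E
```

```text
1.78 [0.5535, 0.0325, 0.27] [-0.42  0.37  0.36  1.98 -0.18  0.82  0.24]
1.78 [0.5526, -0.298, 0.25] [-0.06  0.56  0.73  1.85 -0.47  0.91  1.09]
1.78 [0.51, 0.21, 0.25] [-0.7   0.39  0.29  2.   -0.16  0.77 -0.11]
-1.361592653589793 [0.5535, 0.0325, 0.27] [-0.87  0.58  1.12  2.   -0.64  0.97 -2.36]
-1.361592653589793 [0.5526, -0.298, 0.25] [-0.24  0.72  1.12  1.86 -0.75  1.05 -1.75]
-1.361592653589793 [0.51, 0.21, 0.25] [-0.07  0.43 -0.58  1.96  0.32  0.83  2.52]
2.5833 [0.55363345 0.03355067 0.26983753] [281.20135029 218.62824142]
```

View pics/w1.png

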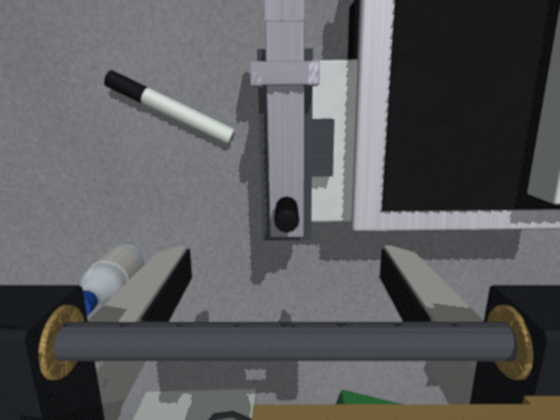

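```bash
python3 - <<'E'
from h import *
import pickle
s=pickle.load(open('w1.pkl','rb'))
print(-np.array(s['R']).T@s['t'],np.array(s['R']).round(3),s['K'][0])
g=s['color'].astype(int).sum(2)[180:245,250:330]
m=(g<110).astype(np.uint8); n,l,st,c=cv2.connectedComponentsWithStats(m); i=1+st[1:,4].argmax(); print(st[i]+[250,180,0,0,0],c[i]+[250,180])
for p in((288,218),(287,210)): print(ray(s,p,.175))
a,b=ray(s,(286,200),.125),ray(s,(284.5,30),.125);print(a,b,np.arctan2(*(b-a)[1::-1]))
E
```

```text
[0.53979858 0.10887197 0.41378171] [[ 0.978  0.21   0.001]
 [ 0.201 -0.94   0.276]
 [ 0.059 -0.27  -0.961]] [367.07274748   0.         285.36528286]
[275 198  23  34 634] [285.98422713 214.50157729]
[0.55794847 0.03391481 0.175     ]
[0.55607633 0.03934758 0.175     ]
[0.55689353 0.03292977 0.125     ] [0.52920295 0.15650086 0.125     ] 1.7912408524783965
```

```bash
python3 - <<'E'
from h import *
q=down(1.785)
ctrl.move_l([.5562,.0325,.166],q,vel=.1)
eoat.close(15); print(telemetry.current_grip_width(),telemetry.current_force(),telemetry.current_eef_pos())
u=np.array([np.cos(1.785),np.sin(1.785),0])
for d in (.03,.056,.061,.064):
    try: ctrl.move_l(np.array([.5562,.0325,.166])+u*d,vel=.05)
    except Exception as e: print(e)
    print(d,telemetry.current_eef_pos(),telemetry.current_force(),telemetry.current_grip_width())
ctrl.dwell(.3);eoat.release(); p=np.array(telemetry.current_eef_pos()); 
ctrl.move_l([p[0],p[1],.28]); s=snap('wrist','w2.png'); t=snap('top','top2.png')
import pickle;pickle.dump((s,t),open('w2.pkl','wb')); print(telemetry.current_t())
a=s['color'][:,:,::-1]; b=cv2.resize(t['color'][185:235,205:315,::-1],None,fx=3,fy=3,interpolation=cv2.INTER_CUBIC)
o=np.zeros((570,560,3),np.uint8);o[:420]=a;o[420:,:330]=b;cv2.imwrite('pics/c2.png',o)
E
```

```text
0.017310449589041935 [-5.01625264 -1.77933483  3.26215677] [0.55469865 0.03215889 0.16579884]
0.03 [0.54807705 0.0615684  0.16579705] [-5.89663344 -0.60234757  4.67079641] 0.01769616511549551
0.056 [0.5431457  0.0836612  0.16574256] [ -3.02958629 -11.67328322   1.74225781] 0.01741615442904904
0.061 [0.54191176 0.08938301 0.1656433 ] [-4.36979745 -6.18924701  2.35378703] 0.01564341376094231
0.064 [0.54114647 0.09559837 0.16555718] [-4.24056305  2.20098167 -0.83999107] 0.0010219222099312514
9.6333
```

View pics/c2.png

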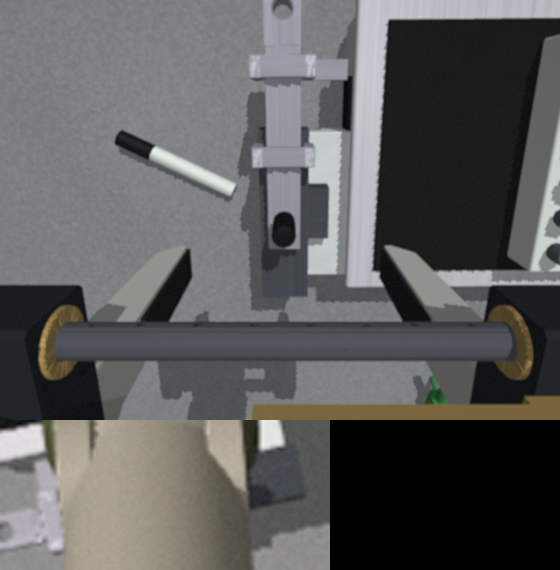

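```bash
python3 - <<'E'
from h import *
import pickle
s1=pickle.load(open('w1.pkl','rb')); s2,t2=pickle.load(open('w2.pkl','rb'))
r=[]
for s,(y0,y1) in ((s1,(180,236)),(s2,(195,246))):
    g=s['color'].astype(int).sum(2)[y0:y1,270:302]
    m=(g<110).astype(np.uint8); n,l,st,c=cv2.connectedComponentsWithStats(m); i=1+st[1:,4].argmax(); x,y,w,h,_=st[i]+[270,y0,0,0,0]; print(x,y,w,h)
    p=ray(s,(x+w/2-.5,y+h-.5-w/2),.175); r.append(p); print(p)
print(np.linalg.norm(r[1]-r[0]))
print('hole',ray(s2,(282,10),.125))
print('end',ray(s2,(282,0),.125))
# hole in top2 
print('hole top',ray(t2,(205+4/3,185+(526-420)/3),.125))
u=np.array([np.cos(1.785),np.sin(1.785),0]); print('exp hole home', np.array([.5547,.0325,.125])+u*.22)
E
```

```text
275 198 23 34
[0.55691473 0.03222316 0.175     ]
273 213 22 33
[0.54659749 0.07944919 0.175     ]
0.04833987396393271
hole [0.51217593 0.23201705 0.125     ]
end [0.51079384 0.2384334  0.125     ]
hole top [0.5125588  0.23379466 0.125     ]
exp hole home [0.50793474 0.24747212 0.125     ]
```

The knob has moved only about 48 mm, because the grip slipped off. I push the rest from behind with closed fingers.

```bash
python3 - <<'E'
from h import *
u=np.array([np.cos(1.785),np.sin(1.785),0]); k=np.array([.5547,.0325,0]); q=down(1.785)
eoat.close(20)
P=lambda d,z:k+u*d+[0,0,z]
ctrl.move_l(P(.016,.22),q,vel=.2); ctrl.move_l(P(.016,.163),vel=.1)
for d in (.028,.034,.038,.041,.043,.045,.047,.049,.051):
    ctrl.move_l(P(d,.163),vel=.04); ctrl.dwell(.05); f=np.array(telemetry.current_force()); print(d,f.round(1),((np.array(telemetry.current_eef_pos())-k)@u).round(4))
    if f@u<-18: break
ctrl.move_l(P(d-.01,.163),vel=.1); ctrl.move_l(P(d-.01,.25),vel=.2); eoat.release()
s=snap('wrist','w3.png');print(telemetry.current_t())
import pickle;pickle.dump(s,open('w3.pkl','wb'))
E
```

```text
0.028 [0.7 0.1 0.1] 0.0283
0.034 [  2.7 -13.8  -0.3] 0.03
0.038 [  4.6 -26.   -1.3] 0.0303
15.8417
```

View pics/w3.png

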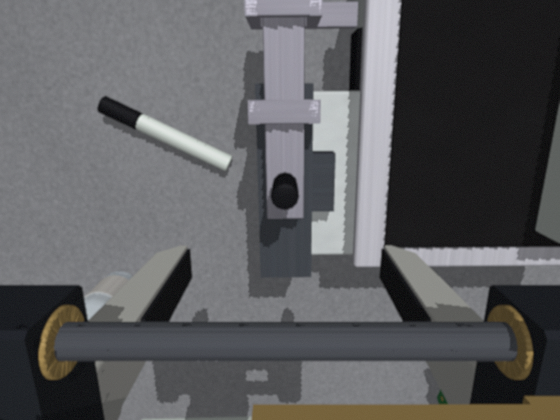

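```bash
python3 - <<'E'
from h import *
import pickle
s=pickle.load(open('w3.pkl','rb')); s1=pickle.load(open('w1.pkl','rb')); s2,_=pickle.load(open('w2.pkl','rb'))
u=np.array([np.cos(1.785),np.sin(1.785),0])
def knob(s,y0,y1):
    m=(s['color'].astype(int).sum(2)[y0:y1,270:302]<110).astype(np.uint8); n,l,st,c=cv2.connectedComponentsWithStats(m); i=1+st[1:,4].argmax(); x,y,w,h,_=st[i]+[270,y0,0,0,0]; return ray(s,(x+w/2-.5,y+h-.5-w/2),.175)
for nm,s_,kk,st,be in (('w1',s1,(180,236),(61,84),238),('w2',s2,(195,246),(145,167),249),('w3',s,(160,216),(100,122),218)):
    k=knob(s_,*kk); z=.140
    print(nm,'knob',k.round(4),'staple centre-knob',[((ray(s_,(285,sum(st)/2),z)-k)@u).round(4) for z in (.135,.140)],'rear end-staple',((ray(s_,(285,sum(st)/2),.138)-ray(s_,(285,be),.125))@u).round(4))
print('hole->staple1 in w2',(ray(s2,(282,10),.125)-ray(s2,(282,67),.138))@u)
E
```

```text
w1 knob [0.5569 0.0322 0.175 ] staple centre-knob [np.float64(0.0978), np.float64(0.0975)] rear end-staple 0.13
w2 knob [0.5466 0.0794 0.175 ] staple centre-knob [np.float64(0.0507), np.float64(0.0515)] rear end-staple 0.0834
w3 knob [0.5463 0.0801 0.175 ] staple centre-knob [np.float64(0.0493), np.float64(0.0494)] rear end-staple 0.0801
hole->staple1 in w2 0.04025333094669946
```

Knob to staple centre is 49.4 mm (50 mm at home), the rear end to staple is 80.1 mm (80 mm at home), and the push met a hard stop at 26 N. The bolt is home. Now the linchpin.

```bash
python3 - <<'E'
from h import *
ctrl.goto([.5526,-.298,.24],down(1.57))
s=snap('wrist','w4.png'); print(telemetry.current_t(),telemetry.current_eef_pos(),[proj(s,p).round(0) for p in ([.5526,-.2978,.121],[.4666,-.3196,.119])])
import pickle;pickle.dump(s,open('w4.pkl','wb'))
E
```

```text
17.2333 [ 0.55338091 -0.29602975  0.239892  ] [array([281., 210.]), array([169., 236.])]
```

View pics/w4.png

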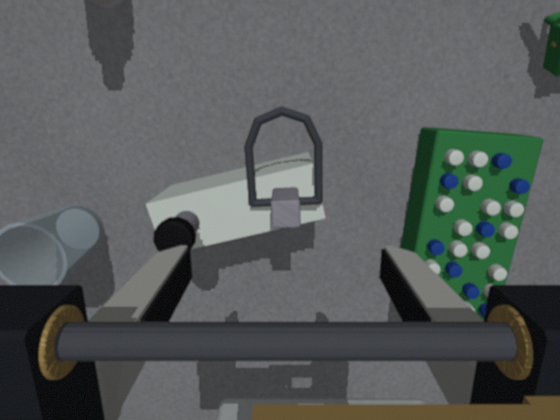

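```bash
python3 - <<'E'
from h import *
import pickle
s=pickle.load(open('w4.pkl','rb'))
c=s['color'][180:235,240:330,::-1]
cv2.imwrite('pics/c4.png',cv2.resize(c,None,fx=7,fy=7,interpolation=cv2.INTER_CUBIC))
print('head',ray(s,(286,215.5),.121)); a,b,f=[ray(s,p,.084) for p in((252,203),(321,200),(284,110))]
print(a,b,np.arctan2(*(b-a)[1::-1]),'far',f,np.arctan2(*(f-(a+b)/2)[1::-1])-np.pi/2)
E
```

```text
head [ 0.55633147 -0.30206929  0.121     ]
[ 0.52762357 -0.30263341  0.084     ] [ 0.58603992 -0.29991849  0.084     ] 0.046442006922142676 far [ 0.55469045 -0.22631384  0.084     ] 0.028557286917891167
```

View pics/c4.png

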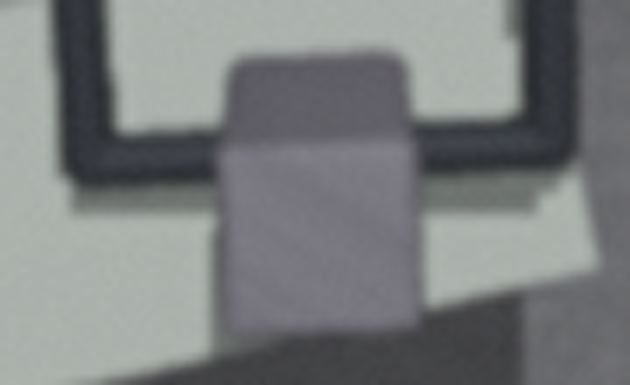

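```bash
python3 - <<'E'
from h import *
q=down(1.605)
ctrl.move_l([.5550,-.3005,.16],q,vel=.15);ctrl.move_l([.5550,-.3005,.114],vel=.08)
eoat.close(40); print(telemetry.current_grip_width(),telemetry.current_force(),telemetry.current_eef_pos())
p=np.array(telemetry.current_eef_pos())
ctrl.move_l([p[0],p[1],.20],vel=.12); print(telemetry.current_force(),telemetry.current_grip_width())
ctrl.move_l([p[0],p[1],.26],vel=.15)
ctrl.goto([.5118,.234,.27],down(1.785)); print(telemetry.current_eef_pos())
s=snap('wrist','w5.png');print(telemetry.current_t(), proj(s,[.5118,.234,.125]))
import pickle;pickle.dump(s,open('w5.pkl','wb'))
E
```

```text
0.021670862202246333 [-0.57515658  0.25288557  0.54875302] [ 0.5547935  -0.30049402  0.11393213]
[-0.13419441 -0.50261404 -2.90814848] 0.02166555112477334
[0.51240694 0.23283179 0.27003323]
23.15 [281.80273828 196.61518196]
```

View pics/w5.png

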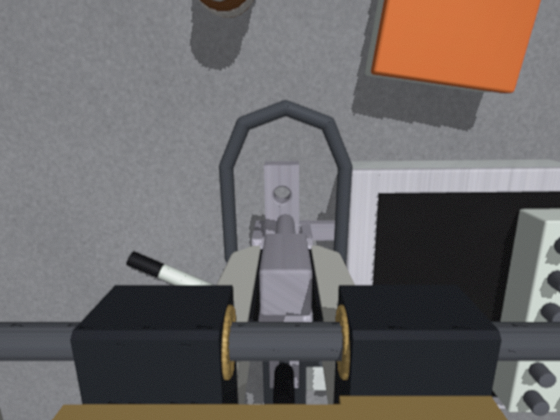

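```bash
python3 - <<'E'
from h import *
import pickle
s=pickle.load(open('w5.pkl','rb'))
c=s['color'][160:325,235:335,::-1]
cv2.imwrite('pics/c5.png',cv2.resize(c,None,fx=3.6*1,fy=3.6,interpolation=cv2.INTER_CUBIC))
p=telemetry.current_eef_pos();R=np.array([[np.cos(1.785),np.sin(1.785),0],[np.sin(1.785),-np.cos(1.785),0],[0,0,-1]])
T=lambda x: (R.T@(x-np.array(p))).round(4)
print('hole',ray(s,(282,193),.125),T(ray(s,(282,193),.125)))
for r in (214,218,222):print('tip',r,T(ray(s,(286,r),.169)))
for r in (313,265,289):print('head top',r,T(ray(s,(285.5,r),.277)))
print('axis tip, top in px',proj(s,np.array(p)-[0,0,.101]),proj(s,np.array(p)+[0,0,.007]))
E
```

```text
hole [0.51132533 0.23699527 0.125     ] [ 0.0043 -0.0002  0.1451]
tip 214 [0.0002 0.0029 0.1011]
tip 218 [-0.0027  0.0029  0.1011]
tip 222 [-0.0057  0.0029  0.1011]
head top 313 [-0.0101  0.0024 -0.0069]
head top 265 [ 0.0121  0.0024 -0.0069]
head top 289 [ 0.0013  0.0024 -0.0069]
axis tip, top in px [281.81394866 214.33779921] [279.72841854 291.8206252 ]
```

View pics/c5.png

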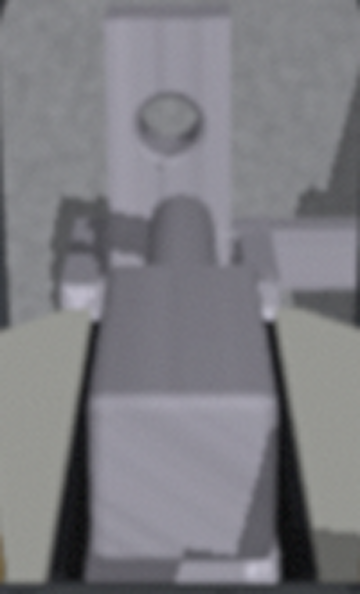

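Same-camera comparison of the held pin and the hole gives the correction: about 4 mm forward and 2.9 mm towards the robot. I insert with force monitoring.

```bash
python3 - <<'E'
from h import *
q=down(1.787); xy=np.array([.5090,.2357])
ctrl.move_l([*xy,.235],q,vel=.1); f0=np.array(telemetry.current_force()); print('f0',f0.round(1),telemetry.current_eef_pos())
for z in (.225,.219,.213,.208,.2,.19,.18,.172,.167,.1645,.163):
    ctrl.move_l([*xy,z],vel=.05); f=np.array(telemetry.current_force())-f0; p=telemetry.current_eef_pos()
    print(z,f.round(1),np.round(p,4))
    if f[2]>15: print('stop');break
    xy=xy+np.clip(f[:2]/3300*.7,-.002,.002)
print(telemetry.current_t(),telemetry.current_moment(),telemetry.current_grip_width())
E
```

```text
f0 [ 0.6 -0.8 -2.4] [0.50922826 0.23534419 0.23496026]
0.225 [-1.1  1.5  0.1] [0.5089 0.2356 0.2249]
0.219 [-0.4  0.5  0.4] [0.5086 0.236  0.2187]
0.213 [-0.8  0.8  0.2] [0.5085 0.2361 0.2126]
0.208 [-0.1  1.8  0.5] [0.5083 0.2362 0.2077]
0.2 [-1.5  0.9  0.6] [0.5082 0.2366 0.1996]
0.19 [0.  1.1 0.9] [0.508  0.2368 0.1896]
0.18 [-0.7  0.2  0.6] [0.5081 0.2369 0.1796]
0.172 [-0.6 -0.6 -1.4] [0.508  0.2369 0.1716]
0.167 [ 0.7 -0.2 -0.8] [0.5079 0.2369 0.1667]
0.1645 [ 1.  -0.8 -0.4] [0.508  0.2369 0.1644]
0.163 [-2.7 -1.4 10.2] [0.5082 0.2369 0.1638]
26.85 [-0.46988634  0.37151166 -0.03437651] 0.021694678253075174
```

The pin seated at the predicted height (z 0.1638). I release, check, and approach the ring with a tilted tool.

```bash
cat >> h.py <<'E'
from scipy.spatial.transform import Rotation as Ro
H=np.array([.5081,.2369,.125]); YB=1.787; U=np.array([np.cos(YB),np.sin(YB),0]); TAU=.4
yt=np.array([np.sin(YB),-np.cos(YB),0]); zt=-U*np.sin(TAU)-np.array([0,0,1])*np.cos(TAU); xt=np.cross(yt,zt)
QT=Ro.from_matrix(np.c_[xt,yt,zt]).as_quat()
def bar(th): return H+[0,0,.008]+.075*(np.cos(th-.08)*U-np.sin(th-.08)*np.array([0,0,1]))
def tcp(th,gap=0): return bar(th)-zt*(.0035+gap+.022)
E
python3 - <<'E'
from h import *
eoat.release(); p=np.array(telemetry.current_eef_pos())
ctrl.move_l([p[0],p[1],.26],vel=.15)
eoat.close(20)
ctrl.goto(tcp(0,.05),QT); print(telemetry.current_eef_pos(),tcp(0,.05),telemetry.current_force())
for th in (0,.3,.6,.9,1.05): print(th,solver.inverse_kinematics(tcp(th),QT) is not None)
s=snap('wrist','w6.png');c=snap('scene','s6.png');t=snap('top','t6.png');print(telemetry.current_t())
o=np.zeros((560,560,3),np.uint8);o[:300]=cv2.resize(s['color'][:,:,::-1],(400,300))[:,:].repeat(1,1) if 0 else 0
o[:315,:420]=cv2.resize(s['color'][:,:,::-1],(420,315))
o[320:560,:270]=cv2.resize(c['color'][150:230,230:320,::-1],(270,240),interpolation=cv2.INTER_CUBIC)
o[320:560,280:]=cv2.resize(t['color'][175:235,185:255,::-1],(280,240),interpolation=cv2.INTER_CUBIC)
cv2.imwrite('pics/c6.png',o)
print(proj(s,bar(0)),proj(c,bar(0)),proj(t,bar(0)))
E
```

```text
[0.48478378 0.34012432 0.20746282] [0.485755   0.33863622 0.20853371] [ 1.39085705 -0.59279792 -0.22058147]
0 True
0.3 True
0.6 True
0.9 True
1.05 True
31.0417
[282.46331489 229.36259437] [286.98153604 145.2658993 ] [173.83227402 228.36814465]
```

View pics/c6.png

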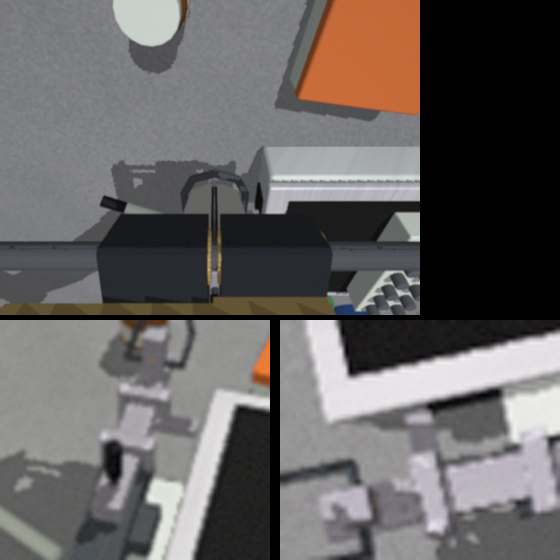

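The pin stands in the hole with its ring open past the free end. The far bar is at wrist pixel (287,229) against (282,229) predicted. Now I swing it.

```bash
python3 - <<'E'
from h import *
ctrl.move_l(tcp(0,.01),QT,vel=.1)
for th in (0.05,.2,.35,.5,.65,.8,.95,1.05):
    ctrl.move_l(tcp(th),vel=.06); print(th,np.round(telemetry.current_force(),1))
p=np.array(telemetry.current_eef_pos())
ctrl.move_l(p+U*.03,vel=.12); ctrl.move_l(p+U*.09+[0,0,.12],vel=.2); ctrl.goto([.45,.45,.30],down(1.785))
w=snap('wrist');c=snap('scene','s7.png');t=snap('top','t7.png');print(telemetry.current_t(),telemetry.current_force())
o=np.zeros((590,760,3),np.uint8)
o[:320,:360]=cv2.resize(c['color'][150:230,230:320,::-1],(360,320),interpolation=cv2.INTER_CUBIC)
o[:320,370:]=cv2.resize(t['color'][170:240,185:270,::-1],(390,320),interpolation=cv2.INTER_CUBIC)
o[325:595,:353]=cv2.resize(w['color'][:,:,::-1],(353,265))
cv2.imwrite('pics/c7.png',o)
for th in (0,1.65): print(th,proj(c,bar(th)),proj(t,bar(th)))
E
```

```text
0.05 [ 0.  -0.5  1. ]
0.2 [-0.9  0.5  1.4]
0.35 [-1.1  0.5  0.2]
0.5 [0.1 0.6 1.4]
0.65 [ 0.1 -0.1  0.6]
0.8 [-0.7  0.7 -0.8]
0.95 [ 0.3 -0.7  0.5]
1.05 [ 0.7 -0.4 -0.3]
36.15 [ 0.26518291 -0.64071189  0.65275591]
0 [286.98153604 145.2658993 ] [173.83227402 228.36814465]
1.65 [280.91225076 180.3512083 ] [208.48786189 223.65884301]
```

View pics/c7.png

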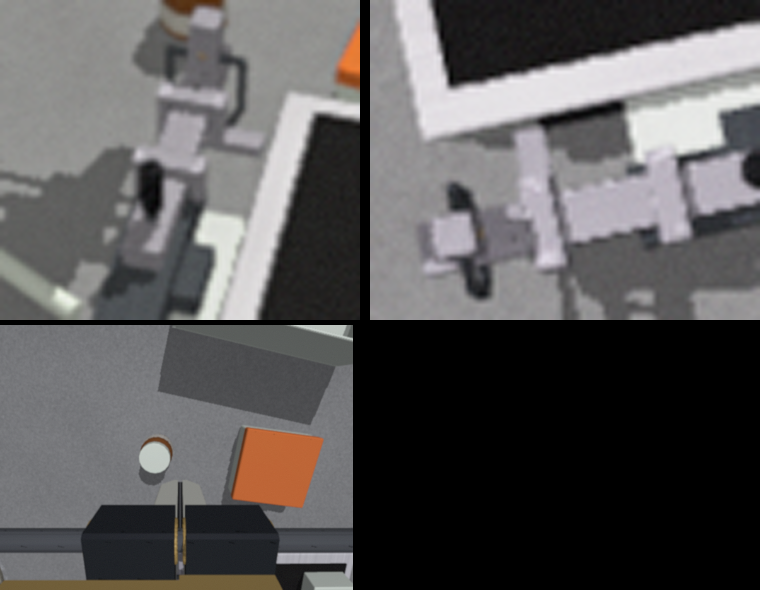

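The ring hangs edge-on below the bolt in both views, and the loop no longer projects past the free end. The arm is clear, so I hand in.

```bash
python3 -c "
from h import *
ctrl.dwell(.5); print(telemetry.current_force(),telemetry.current_t()); ctrl.close_job()"
```

```text
[ 0.45697091 -0.07561963 -0.25987478] 36.65
the job is handed in; nothing more can be done
```

I slid the bolt home, put the linchpin down through its cross hole and swung the ring shut. The job went in at 36.7 s of the 72 s allowed. No verdict is reported, so the result rests on my own checks:

- **Bolt:** My first grip slipped off the knob, so I finished by pushing from behind with closed fingers until it met a hard stop at 26 N. The knob then measured 49.4 mm from the staple centre, against 50 mm at home. It travelled only about 48 mm, so I take it that it started about 12 mm in rather than fully withdrawn. I did not confirm that.
- **Linchpin:** It went in with little sideways force (under 3 N). The shoulder met the bolt at tool height 163.8 mm, against 164 mm expected. The pictures showed the ring still open and pointing past the bolt's free end.
- **Ring:** The swing took about 1 N. In the last top and scene pictures the ring hangs edge-on, straight down at the pin. Its far bar is hidden behind the bolt in those views, so I could not see it round the tip directly.
- **Surroundings:** The arm was clear with about 0.5 N of residual force. The jar, cryobox and marker looked in place. I did not look again at the plain pin, bottle or beaker after lifting the linchpin.

The wrist and top cameras disagreed by about 3.5 mm. I resolved that from the gripper's contact with the knob and by comparing the held pin and the hole in the same picture.

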